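# Switch on the guarded test kiln

### The arm

A 6-joint arm with a two-finger parallel gripper is mounted at the origin on the work surface. World frame = base frame: x ahead of the robot, y to its left, z up, the work surface at z = 0. Lengths are in m, angles in rad, forces in N, time in s.
With the tool pointing down it reaches from about 0.3 to 0.875 m from the base axis. Payload 6.4 kg.
Tool frame: the origin (TCP) lies midway between the tips of the shut fingers; the grasp point (between the pads) lies 19 mm behind it (ctrl.pinch_z is the distance from the TCP to the grasp point, in m); z points along the fingers, y is the line along which they close (so a half turn about z gives the same grasp; the last joint's range is limited). The gripper opens to 85 mm and grips with 20 to 120 N. Pads are 22 mm wide; open, the fingers measure 114 mm over their backs; the gripper's body (76 mm by 85 mm) begins 54 mm behind the grasp point. The pads swing forward as they close: fully open they stand 13 mm farther back than shut.
Start: joints at [1.022, 0.181, 1.607, -0, 1.354, -0.206], TCP at [0.193, 0.542, 0.231] pointing down, gripper open.
Joint ranges: [-2.99, 2.99], [-0.89, 2.07], [0.3, 2.58], [-1.14, 4.28], [0, 2.63], [-3.12, 3.12]. Speed limits (rad/s): [2.57, 2.57, 3.01, 3.14, 3.14, 3.14].

### API

Orientations are given as a unit quaternion [w, x, y, z].
In Python, from bench import ctrl gives the robot as it stands.
- The arm moves only by the tool apply_moves, never from a script. Its argument "moves" is a list of rows, each an object with "jaw": the opening, from 0 (shut) to 1 (fully open); "offset": the shift along the tool's x, y, z in mm, a list of three; "rot": the turn, a rotation vector about the tool's x, y, z in degrees, a list of three. In form: [{"jaw": jaw, "offset": [dx, dy, dz], "rot": [ax, ay, az]}, ...]. A call has exactly 5 rows; each row shifts and turns the commanded pose from where the row before left it, along the tool's axes as they then stand; what a row does not reach is not made up. A row lasts 1/8 s, in which the tool goes at most 62.5 mm and 10.7 degrees, less where a joint would pass 70% of its speed; a pose out of reach is approached as far as the arm can. A call is refused whole if a number of a shift passes 62.5 or a number of a turn 10.7, either way. A call with a gripper value outside its range is refused whole. The fingers move at their own pace and stop on an object; the grip force is fixed at half the most. Time passes only in rows, so rows that do not move let the fingers close, or fill a call up. It gives the time, the measured TCP pose, the force, the opening and the grip force at its end, in the units of the state.
- ctrl.get_obs(): the state, without advancing time (a new reading comes with each control period).
- ctrl.camera(name): name is "scene" or "top" or "wrist"; returns (picture, depth): 480x640x3 uint8, red, green, blue; 480x640 float32, m along the optical axis (not along the pixel's ray), 0 where there is no reading.
- ctrl.camera_params(name): a dict with "K" (3x3 intrinsics, pixels), "dist" ([k1, k2, p1, p2, k3] as OpenCV has them; the pictures are not rectified), "cam_to_world" (4x4, takes a point from camera to world coordinates); the wrist camera has in their place "mount" (4x4, takes a point from camera to tool coordinates, whose origin is the TCP and whose axes are the flange's). Camera axes: x right, y down, z forward; pixel columns grow to the right and rows downward; lengths in m; the calibration is good to about 2 mm. A picture is of the moment at which its call begins: read the wrist's pose just before it. camera_params takes no time and is no camera call.
- ctrl.hand_in(): hands the job in; it is judged then, once.
Trained networks look in the newest picture that a camera, given by its name, has taken for a name from the list of things; names that differ only in an ending like _2 or _b are one class to them, and where a whole thing is asked for, a point or a joint stands for the part that bears it (a point fixed in the world has none). Each returns a list of dicts, best first, with "score" (0 to 1); they miss things now and then, are a little off and sometimes report something else, mostly with a low value. They report only what shows in the picture. A call takes as long as a camera call.
- ctrl.outline_of(camera, target): "region" (480x640 bool, what is visible of it) and "position" ([column, row] in pixels, amid what is visible of it).
The state is a dict: "time_s": time; "q": joint angles; "dq": joint speeds; "joint_efforts": joint torques, N m; "eef_pos": TCP position; "eef_rot": TCP orientation; "wrist_force": force on the tool from outside, world axes, zero at the start; "torque": the same for the moment, N m; "opening": opening from 0.0 (shut) to 1.0 (fully open); "grasp_force": force on a finger pad.
Only numpy, scipy, OpenCV 4.12 (cv2) and the standard library are available. Lean on these libraries where they do the work, as an engineer would, in place of code of your own. Each camera call takes 0.05 s, during which the arm holds its last target. There are 200 camera calls.

### The job

The test kiln on the red switch box is loaded: switch it on. With a fingertip swing the box's red guard up and back, push the toggle beneath it over to ON (away from you, towards the green dot), then let the guard drop fully shut over it again. Touch the guard and toggle gently, without gripping or forcing them; leave the yellow switch box and the pots, clay and tools where they are.

Things in the scene. Friction and masses are not known exactly. Their poses are not given: they have to be found in the camera images.
- red_box: Fixed grey steel switch box of the kiln to be fired, 90 x 120 x 80 mm (its x, y, z), with a red stripe on the front and a red hinged guard on top; it does not move. Origin: centre of its underside, on the table. Its x axis points from its front (the side towards the robot) to its rear, z up. Flat top panel 81 mm above the table. On the panel, beside the guard on the box's -y side, are a green pilot lamp and a black fuse cap, at most 15 mm tall.
- red_hinge (a point): Middle of the hinge axis of the red guard, along the box's y at the rear edge of the panel: (45, 18, 85) mm in the box's frame. Fixed.
- red_guard (a joint): Angle of the red guard, rad: 0 = shut, 1.55 = swung right back over the rear edge of the box (end stop). The guard is an 80 g hood, 64 mm wide (y), reaching 78 mm forward of the hinge and 39 mm above it, red painted steel with a clear window on top, open underneath; behind the open guard there is free space. It swings freely: let go below about 1.1 rad it drops shut, above that it falls open and stays open.
- red_lip (a point): Middle of the front edge of the red guard's finger lip, moving with the guard: a 50 mm wide (y), 3 mm thick plate with a 6 mm rolled edge that sticks out 29 mm forward from the guard's front wall. Shut, the edge lies 107 mm in front of the hinge and 20 mm above it, 17 mm forward of the box's front face, so that there is free space below it down to the table. Fully open, the lip points up, its edge about 18 mm behind the hinge and 107 mm above it.
- red_toggle (a joint): Angle of the toggle under the red guard, rad: 0 = OFF (leaning 0.35 rad towards the front of the box, to the robot), 0.7 = ON (leaning 0.35 rad towards the rear, to the green dot). Snap action: it goes over centre at 0.35 and then flies to that end by itself; about 1.5 N at the tip.
- red_toggle_tip (a point): Tip of the steel bat-handle toggle under the red guard, 12 mm thick, 35 mm long from its pivot at (3, 18, 83) mm in the box's frame; moves with the toggle, clear of the guard in both positions.
- yellow_box: Fixed grey steel switch box of the other kiln (to be left alone), 90 x 120 x 80 mm (its x, y, z), with a yellow stripe on the front and a yellow hinged guard on top; it does not move. Origin: centre of its underside, on the table. Its x axis points from its front (the side towards the robot) to its rear, z up. Flat top panel 81 mm above the table. On the panel, beside the guard on the box's -y side, are a green pilot lamp and a black fuse cap, at most 15 mm tall.
- yellow_hinge (a point): Middle of the hinge axis of the yellow guard, along the box's y at the rear edge of the panel: (45, 18, 85) mm in the box's frame. Fixed.
- yellow_guard (a joint): Angle of the yellow guard, rad: 0 = shut, 1.55 = swung right back over the rear edge of the box (end stop). The guard is an 80 g hood, 64 mm wide (y), reaching 78 mm forward of the hinge and 39 mm above it, yellow painted steel with a clear window on top, open underneath; behind the open guard there is free space. It swings freely: let go below about 1.1 rad it drops shut, above that it falls open and stays open.
- yellow_lip (a point): Middle of the front edge of the yellow guard's finger lip, moving with the guard: a 50 mm wide (y), 3 mm thick plate with a 6 mm rolled edge that sticks out 29 mm forward from the guard's front wall. Shut, the edge lies 107 mm in front of the hinge and 20 mm above it, 17 mm forward of the box's front face, so that there is free space below it down to the table. Fully open, the lip points up, its edge about 18 mm behind the hinge and 107 mm above it.
- yellow_toggle (a joint): Angle of the toggle under the yellow guard, rad: 0 = OFF (leaning 0.35 rad towards the front of the box, to the robot), 0.7 = ON (leaning 0.35 rad towards the rear, to the green dot). Snap action: it goes over centre at 0.35 and then flies to that end by itself; about 1.5 N at the tip.
- yellow_toggle_tip (a point): Tip of the steel bat-handle toggle under the yellow guard, 12 mm thick, 35 mm long from its pivot at (3, 18, 83) mm in the box's frame; moves with the toggle, clear of the guard in both positions.
- cup: Loose bisque-fired pink-tan cup, 64 mm across, 80 mm tall, between the two boxes. Origin: centre of its underside.
- clay_board: Fixed plywood clay board, 300 x 220 x 12 mm, to the robot's left. Origin: centre of its underside.
- pinch_pot: Loose grey clay bowl, 84 mm across, 48 mm tall, standing on the board. Origin: centre of its underside.
- stamp: Loose turned wooden clay stamp, 32 mm across, 68 mm tall, standing on the board. Origin: centre of its underside.
- clay_block: Loose grey clay block, 130 x 100 x 85 mm, 1.6 kg, to the robot's right. Origin: centre of its underside.
- glaze_jar: Loose blue glaze jar with a white cap, 60 mm across, 85 mm tall, to the right. Origin: centre of its underside.
- rib: Loose pink flat potter's rib, 95 x 55 x 5 mm, lying on the table at the front. Origin: centre of its underside.
- knife_mid (a point): Loose wooden clay knife, 160 x 14 x 7 mm, lying on the table in front of the boxes; point on its middle, 4 mm above the table.

How it is judged:
By the outcome, as a careful person would: the job done as asked, in the order asked, and still so for the second after the job is handed in, with the robot touching nothing.
It also fails if it takes over 56 s, if anything falls off the work surface, if the arm or the gripper's body presses on something with over 40 N, if the wrist force passes 120 N, or if a joint passes its speed limit or range.

## Working session

There is one attempt and no reset: what is moved stays moved. The work goes in short steps, Python scripts to look and compute and a tool call to move; the robot and the scene stay as the last step left them, time stands still between calls to the robot, and variables do not carry over. Pictures are saved under pics/ and viewed, at most 10 in all, crops included, and the job is handed in when it is done.

Besides the shell and the picture viewer there is one more tool, called by a JSON object that holds its "api" and its "payload". apply_moves: Moves the arm, as the interface text tells. Its arguments: {"type":"object","properties":{"moves":{"type":"array"}},"required":["moves"]}

```bash
mkdir -p pics; ls
cat > h.py <<'E'
import numpy as np, cv2
from bench import ctrl
from scipy.spatial.transform import Rotation as R
def cam(n):
    o=ctrl.get_obs(); im,d=ctrl.camera(n); p=ctrl.camera_params(n)
    if n=="wrist":
        T=np.eye(4); q=o["eef_rot"]; T[:3,:3]=R.from_quat([q[1],q[2],q[3],q[0]]).as_matrix(); T[:3,3]=o["eef_pos"]
        T=T@np.array(p["mount"])
    else: T=np.array(p["cam_to_world"])
    return im,d,np.array(p["K"]),np.array(p["dist"]),T
def cloud(d,K,D,T):
    v,u=np.mgrid[0:480,0:640]
    n=cv2.undistortPoints(np.stack([u,v],-1).reshape(-1,1,2).astype(np.float64),K,D).reshape(480,640,2)
    P=np.concatenate([n*d[...,None],d[...,None]],-1)
    W=P@T[:3,:3].T+T[:3,3]; W[d<=0]=np.nan
    return W
def save(n,im): cv2.imwrite("pics/"+n,im[...,::-1])
E
python3 - <<'E'
from h import *
ims=[]
for c in ("scene","top"):
    im,d,K,D,T=cam(c); W=cloud(d,K,D,T); save(c+"0.png",im)
    print(c,T[:3,3].round(3),T[:3,2].round(2))
    for t in ("red_box","red_guard","red_lip","yellow_box","yellow_guard","cup","pinch_pot","stamp","glaze_jar","clay_block","knife_mid"):
        for r in ctrl.outline_of(c,t)[:1]:
            w=W[r["region"]]; 
            print(t,round(r["score"],2),np.round(r["position"]),np.nanmedian(w,0).round(3),np.nanpercentile(w,2,0).round(3),np.nanpercentile(w,98,0).round(3))
    ims.append(im)
E
```

```text
pics
scene [1.393 0.767 1.282] [-0.54 -0.44 -0.72]
red_box 0.77 [313. 283.] [0.616 0.166 0.083] [0.54  0.084 0.01 ] [0.644 0.203 0.127]
red_guard 0.7 [320. 274.] [0.604 0.165 0.12 ] [0.535 0.124 0.083] [0.64  0.192 0.128]
red_lip 0.73 [318. 274.] [0.602 0.164 0.12 ] [0.532 0.123 0.084] [0.639 0.192 0.128]
yellow_box 0.71 [477. 323.] [0.408 0.553 0.038] [0.39  0.538 0.015] [0.418 0.565 0.082]
yellow_guard 0.73 [250. 216.] [ 0.561 -0.126  0.12 ] [ 0.485 -0.17   0.08 ] [ 0.599 -0.093  0.128]
cup 0.66 [279. 259.] [0.595 0.006 0.054] [ 0.563 -0.025  0.003] [0.621 0.034 0.083]
pinch_pot 0.64 [422. 348.] [0.566 0.477 0.037] [0.539 0.436 0.011] [0.619 0.519 0.062]
stamp 0.56 [478. 320.] [0.407 0.553 0.034] [ 0.328  0.537 -0.003] [0.417 0.565 0.082]
glaze_jar 0.94 [157. 193.] [ 0.638 -0.451  0.055] [ 0.596 -0.533 -0.001] [ 0.659 -0.437  0.089]
clay_block 0.81 [192. 172.] [ 0.514 -0.437  0.074] [ 0.414 -0.565 -0.002] [ 0.568 -0.391  0.089]
knife_mid 0.52 [329. 235.] [0.39  0.034 0.006] [ 0.302  0.025 -0.001] [0.452 0.043 0.014]
top [0.23  0.037 1.454] [ 0.19  0.01 -0.98]
red_box 0.4 [272. 204.
[... 264 characters left out ...]
.323 -0.224  0.005] [ 0.278 -0.257 -0.001] [ 0.369 -0.192  0.012]
yellow_guard 0.74 [396. 221.] [ 0.538 -0.135  0.123] [ 0.487 -0.169  0.084] [ 0.59  -0.097  0.13 ]
cup 0.82 [337. 205.] [0.599 0.004 0.038] [ 0.56  -0.024 -0.001] [0.62  0.033 0.084]
pinch_pot 0.77 [147. 214.] [0.587 0.491 0.036] [0.542 0.445 0.012] [0.627 0.52  0.064]
stamp 0.5 [123. 286.] [0.398 0.546 0.041] [0.387 0.536 0.02 ] [0.411 0.559 0.084]
glaze_jar 0.69 [520. 193.] [ 0.619 -0.458  0.079] [ 0.597 -0.49   0.01 ] [ 0.65  -0.438  0.089]
clay_block 0.59 [522. 247.] [ 0.484 -0.446  0.084] [ 0.42  -0.513  0.014] [ 0.554 -0.392  0.091]
knife_mid 0.58 [326. 299.] [0.372 0.035 0.007] [ 0.301  0.026 -0.   ] [0.447 0.042 0.014]
```

View pics/top0.png

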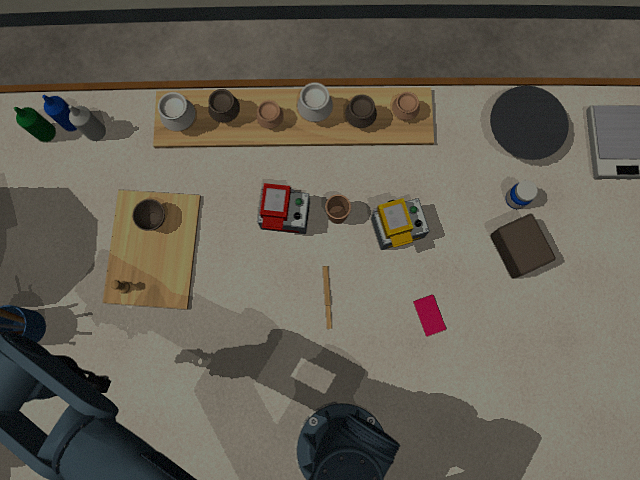

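Run:
```python
from h import *
pts={}
for c in ("scene","top"):
    im,d,K,D,T=cam(c); W=cloud(d,K,D,T)
    r=ctrl.outline_of(c,"red_guard")[0]["region"]
    # guard top window: z 0.115..0.13
    w=W[r]; w=w[(w[:,2]>.118)&(w[:,2]<.132)]
    rc=cv2.minAreaRect((w[:,:2]*1000).astype(np.float32)); print(c,"guardtop",rc,np.median(w[:,2]))
    l=W[r]; l=l[(l[:,2]>.095)&(l[:,2]<.112)&(l[:,0]<.57)]
    if len(l)>9:print("lip",len(l),l.mean(0).round(4),cv2.minAreaRect((l[:,:2]*1000).astype(np.float32)))
    # panel
    m=(abs(W[...,2]-.081)<.006)&(abs(W[...,0]-.6)<.09)&(abs(W[...,1]-.14)<.1)
    k=W[m]; print("panel",len(k),np.median(k[:,2]),cv2.minAreaRect((k[:,:2]*1000).astype(np.float32)))
    # red hue pixels
    h=cv2.cvtColor(im,cv2.COLOR_RGB2HSV); m=((h[...,0]<8)|(h[...,0]>172))&(h[...,1]>130)&(h[...,2]>60)&(abs(W[...,0]-.58)<.1)&(abs(W[...,1]-.15)<.1)
    k=W[m]; print("redpx",len(k),cv2.minAreaRect((k[k[:,2]>.09][:,:2]*1000).astype(np.float32)))
```

```text
scene guardtop ((596.9141845703125, 156.777099609375), (70.85095977783203, 82.90975952148438), 82.71450805664062) 0.12326010906409546
lip 97 [0.5401 0.1662 0.1064] ((541.8189086914062, 170.71983337402344), (64.51781463623047, 29.364736557006836), 62.694793701171875)
panel 374 0.08032538677889123 ((591.51953125, 140.37921142578125), (123.88223266601562, 93.83020782470703), 82.35511779785156)
redpx 573 ((583.6859741210938, 148.99522399902344), (89.75553131103516, 107.44925689697266), 83.14535522460938)
top guardtop ((595.8514404296875, 157.87939453125), (64.77403259277344, 80.17423248291016), 83.38896179199219) 0.12441187276826415
lip 253 [0.5443 0.1635 0.1068] ((544.9615478515625, 160.4088592529297), (38.20166015625, 63.94007873535156), 4.76200008392334)
panel 655 0.08095872393277848 ((589.3927001953125, 140.7695770263672), (120.52914428710938, 95.62925720214844), 83.17153930664062)
redpx 641 ((581.9771728515625, 159.12188720703125), (63.8570442199707, 107.88069915771484), 82.71601867675781)
```

The top view shows the red box at about (284,208) with its guard at (275,203). The cup is at (338,207) and the yellow box at (400,220). The red box yaw is about -7°, with its centre at about (0.589, 0.1405), and the guard centre agrees with that. Next I'll move to in front of the lip with the fingers shut and tilted 45°.

```bash
cat > plan.py <<'E'
# usage: plan.py n_rows pitch_deg x y z[mm box frame] [more waypoints...] ; prints rows in tool axes
import sys
from h import *
YAW=np.deg2rad(-7.1); C=np.array([.589,.1405,0]); B=R.from_euler('z',YAW)
def w2b(p): return B.inv().apply(np.array(p)-C)*1000
def rot(p):  # pitch below horizontal; tool y lateral
    z=np.array([np.cos(p),0,-np.sin(p)])
    return z
if __name__=="__main__":
    o=ctrl.get_obs(); q=o["eef_rot"]; Rc=R.from_quat([q[1],q[2],q[3],q[0]]); pc=np.array(o["eef_pos"])
    print("t",round(o["time_s"],2),"box mm",w2b(pc).round(1),"axes(box)",B.inv().apply(Rc.as_matrix().T).round(2).tolist(),"F",np.round(o["wrist_force"],1),"open",round(o["opening"],2))
    a=[float(x) for x in sys.argv[1:]]
    for i in range(0,len(a),5):
        n=int(a[i]); p=np.deg2rad(a[i+1]); tgt=B.apply(np.array(a[i+2:i+5])/1000)+C
        z=B.apply(rot(p)); y=B.apply([0,1,0]); y=y if Rc.as_matrix()[:,1]@y>0 else -y
        Rt=R.from_matrix(np.stack([np.cross(y,z),y,z],1)); rv=(Rc.inv()*Rt).as_rotvec(); p0=pc.copy()
        for k in range(n):
            off=Rc.inv().apply((tgt-p0)/n)*1000
            print(off.round(0).tolist(),np.rad2deg(rv/n).round(1).tolist())
            Rc=Rc*R.from_rotvec(rv/n)
        pc=tgt; Rc=Rt
        print("--")
E
python3 plan.py 10 45 -130 18 180
```

```text
t 1.4 box mm [-442.3  349.1  231.3] axes(box) [[-0.98, 0.22, 0.0], [0.22, 0.98, -0.0], [-0.0, -0.0, -1.0]] F [0.2 0.6 1. ] open 1.0
[-38.0, -26.0, 5.0] [-0.5, -4.5, -1.2]
[-37.0, -26.0, 8.0] [-0.5, -4.5, -1.2]
[-35.0, -27.0, 10.0] [-0.5, -4.5, -1.2]
[-34.0, -28.0, 13.0] [-0.5, -4.5, -1.2]
[-32.0, -29.0, 15.0] [-0.5, -4.5, -1.2]
[-30.0, -30.0, 17.0] [-0.5, -4.5, -1.2]
[-28.0, -30.0, 19.0] [-0.5, -4.5, -1.2]
[-26.0, -31.0, 21.0] [-0.5, -4.5, -1.2]
[-24.0, -32.0, 23.0] [-0.5, -4.5, -1.2]
[-21.0, -32.0, 24.0] [-0.5, -4.5, -1.2]
--
```

{"api": "apply_moves", "payload": {"moves": [{"jaw":0,"offset":[-38,-26,5],"rot":[-0.5,-4.5,-1.2]},{"jaw":0,"offset":[-37,-26,8],"rot":[-0.5,-4.5,-1.2]},{"jaw":0,"offset":[-35,-27,10],"rot":[-0.5,-4.5,-1.2]},{"jaw":0,"offset":[-34,-28,13],"rot":[-0.5,-4.5,-1.2]},{"jaw":0,"offset":[-32,-29,15],"rot":[-0.5,-4.5,-1.2]}]}}

```text
time_s: 2.02
eef_pos: [0.3288, 0.3569, 0.2063]
eef_rot: [0.197, 0.115, 0.973, -0.012]
wrist_force: [0.1, -0.1, 0.9]
opening: 0.003
grasp_force: 0.0
```

{"api": "apply_moves", "payload": {"moves": [{"jaw":0,"offset":[-30,-30,17],"rot":[-0.5,-4.5,-1.2]},{"jaw":0,"offset":[-28,-30,19],"rot":[-0.5,-4.5,-1.2]},{"jaw":0,"offset":[-26,-31,21],"rot":[-0.5,-4.5,-1.2]},{"jaw":0,"offset":[-24,-32,23],"rot":[-0.5,-4.5,-1.2]},{"jaw":0,"offset":[-21,-32,24],"rot":[-0.5,-4.5,-1.2]}]}}

```text
time_s: 2.65
eef_pos: [0.4626, 0.1743, 0.1826]
eef_rot: [0.385, 0.056, 0.921, -0.023]
wrist_force: [1.3, -0.6, 1.9]
opening: -0.0
grasp_force: 0.0
```

```bash
python3 plan.py 5 45 -105 18 83 5 45 -56 18 80
python3 - <<'E'
from h import *
from plan import w2b,B,C
im,d,K,D,T=cam("wrist"); W=cloud(d,K,D,T); save("w1.png",im)
Wb=B.inv().apply((W-C).reshape(-1,3)).reshape(480,640,3)*1000
h=cv2.cvtColor(im,cv2.COLOR_RGB2HSV); m=((h[...,0]<8)|(h[...,0]>172))&(h[...,1]>130)&(h[...,2]>50)&(abs(Wb[...,1]-18)<60)&(Wb[...,2]>92)&(Wb[...,0]>-90)&(Wb[...,0]<60)
k=Wb[m]; print(len(k),np.percentile(k,[1,50,99],axis=0).round(1), cv2.minAreaRect(k[:,:2].astype(np.float32)))
l=k[(k[:,0]<-45)&(k[:,2]<115)]; print(len(l),np.percentile(l,[2,50,98],axis=0).round(1))
m=(abs(Wb[...,2]-81)<5)&(abs(Wb[...,0])<60)&(abs(Wb[...,1])<80); k=Wb[m]; print(len(k),cv2.minAreaRect(k[:,:2].astype(np.float32)))
E
```

```text
t 2.65 box mm [-129.6   17.9  182.6] axes(box) [[-0.7, -0.0, -0.71], [-0.0, 1.0, 0.0], [0.71, 0.0, -0.7]] F [ 1.3 -0.6  1.9] open -0.0
[11.0, -0.0, 18.0] [0.0, 0.1, 0.0]
[11.0, -0.0, 18.0] [0.0, 0.1, 0.0]
[11.0, 0.0, 18.0] [0.0, 0.1, 0.0]
[11.0, 0.0, 18.0] [0.0, 0.1, 0.0]
[11.0, 0.0, 18.0] [0.0, 0.1, 0.0]
--
[-7.0, -0.0, 7.0] [0.0, 0.0, 0.0]
[-7.0, -0.0, 7.0] [0.0, 0.0, 0.0]
[-7.0, -0.0, 7.0] [0.0, 0.0, 0.0]
[-7.0, -0.0, 7.0] [0.0, 0.0, 0.0]
[-7.0, -0.0, 7.0] [0.0, 0.0, 0.0]
--
4640 [[-62.9 -13.7  96.5]
 [-33.8  17.5 112.9]
 [ 38.8  48.4 125.7]] ((-9.865463256835938, 17.27617645263672), (64.10753631591797, 108.44518280029297), 89.83901977539062)
1124 [[-63.2  -6.5 103.9]
 [-60.   17.5 107.7]
 [-45.6  40.9 109.4]]
4173 ((-2.5082359313964844, -0.7475776672363281), (119.2813491821289, 89.6330795288086), 89.97442626953125)
```

View pics/w1.png

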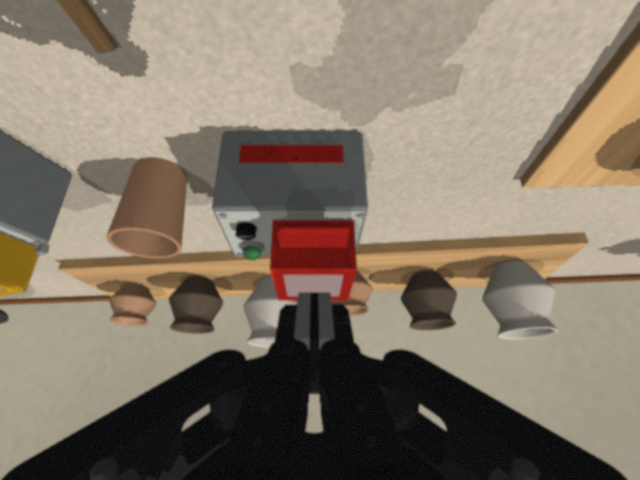

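The wrist view shows the red box, with the guard's lip around (313,260) and the fingertip in line with it. The measured lip edge is at box (-63, 17.5, 107), which matches the expected position. Next I'll go under the lip.

{"api": "apply_moves", "payload": {"moves": [{"jaw":0,"offset":[11,0,18],"rot":[0,0,0]},{"jaw":0,"offset":[11,0,18],"rot":[0,0,0]},{"jaw":0,"offset":[11,0,18],"rot":[0,0,0]},{"jaw":0,"offset":[12,0,18],"rot":[0,0,0]},{"jaw":0,"offset":[12,0,19],"rot":[0,0,0]}]}}

```text
time_s: 3.32
eef_pos: [0.4851, 0.168, 0.1054]
eef_rot: [0.363, 0.054, 0.93, -0.018]
wrist_force: [0.5, 0.1, -0.5]
opening: 0.001
grasp_force: 0.0
```

```bash
cat > arc.py <<'E'
# tip positions (box mm) for a 45 deg finger opening the guard
import numpy as np
d=np.array([.707,-.707]);n=np.array([.707,.707])
for th in np.arange(0,1.41,.1):
    c,s=np.cos(th),np.sin(th)
    e=np.array([-107*c+20*s,107*s+20*c]); pl=np.array([c,-s]); nl=np.array([-s,-c]) # along plate to wall, underside normal
    A=e+3*-n+20*d-11*n            # rolled edge on finger top, 20 mm behind the tip
    Bp=e+20*pl+1.5*nl-11*n        # tip corner on plate
    t=A if th<.75 else Bp
    print(round(th,1),(t+[45,85]).round(0))
E
python3 arc.py; python3 plan.py 5 45 -58 18 77
```

```text
0.0 [-58.  81.]
0.1 [-55.  92.]
0.2 [-52. 102.]
0.3 [-47. 112.]
0.4 [-42. 121.]
0.5 [-35. 130.]
0.6 [-28. 138.]
0.7 [-20. 145.]
0.8 [-10. 153.]
0.9 [ -2. 157.]
1.0 [  6. 160.]
1.1 [ 14. 163.]
1.2 [ 23. 165.]
1.3 [ 32. 166.]
1.4 [ 41. 166.]
t 3.33 box mm [-106.5   14.4  105.4] axes(box) [[-0.74, -0.0, -0.68], [-0.01, 1.0, 0.01], [0.68, 0.01, -0.74]] F [ 0.5  0.1 -0.5] open 0.0
[-3.0, 1.0, 11.0] [0.1, -0.5, 0.0]
[-3.0, 1.0, 11.0] [0.1, -0.5, 0.0]
[-3.0, 1.0, 11.0] [0.1, -0.5, 0.0]
[-3.0, 1.0, 11.0] [0.1, -0.5, 0.0]
[-3.0, 1.0, 11.0] [0.1, -0.5, 0.0]
--
```

```bash
python3 -c "
from h import *
o=ctrl.get_obs();print(np.round(o['q'],2),np.round(o['dq'],2))"
```

```text
[ 0.25 -0.02  2.34 -1.14  0.27 -0.17] [-0.15  0.26 -0.08  0.   -0.18 -0.06]
```

{"api": "apply_moves", "payload": {"moves": [{"jaw":0,"offset":[9,3,9],"rot":[0,0,0]},{"jaw":0,"offset":[6,0,6],"rot":[0,0,0]},{"jaw":0,"offset":[0,0,0],"rot":[0,0,0]},{"jaw":0,"offset":[0,0,0],"rot":[0,0,0]},{"jaw":0,"offset":[0,0,0],"rot":[0,0,0]}]}}

```text
time_s: 3.95
eef_pos: [0.484, 0.17, 0.0955]
eef_rot: [0.355, 0.055, 0.933, -0.016]
wrist_force: [0.2, 0.5, -0.5]
opening: 0.001
grasp_force: 0.0
```

```bash
python3 plan.py 5 45 -58 18 77;python3 -c "
from h import *
o=ctrl.get_obs();print(np.round(o['q'],2),np.round(o['dq'],2))"
```

```text
t 3.95 box mm [-107.9   16.3   95.5] axes(box) [[-0.75, -0.0, -0.66], [-0.01, 1.0, 0.01], [0.66, 0.01, -0.75]] F [ 0.2  0.5 -0.5] open 0.0
[-5.0, 0.0, 9.0] [0.1, -0.7, 0.0]
[-5.0, 0.0, 9.0] [0.1, -0.7, 0.0]
[-5.0, 0.0, 10.0] [0.1, -0.7, 0.0]
[-5.0, 0.0, 10.0] [0.1, -0.7, 0.0]
[-5.0, 0.0, 10.0] [0.1, -0.7, 0.0]
--
[ 0.25  0.    2.33 -1.14  0.26 -0.16] [-0. -0.  0. -0.  0.  0.]
```

Joint 4 is at its limit because this yaw needs a sideways wrist bend. I'll yaw the tool toward the arm's plane and tilt it slightly steeper, at 52° pitch.

{"api": "apply_moves", "payload": {"moves": [{"jaw":0,"offset":[3,0,2],"rot":[-1.5,0.7,-2]},{"jaw":0,"offset":[3,0,2],"rot":[-1.5,0.7,-2]},{"jaw":0,"offset":[3,0,2],"rot":[-1.5,0.7,-2]},{"jaw":0,"offset":[3,0,3],"rot":[-1.5,0.7,-2]},{"jaw":0,"offset":[3,0,3],"rot":[-1.5,0.7,-2]}]}}

```text
time_s: 4.58
eef_pos: [0.4797, 0.1701, 0.078]
eef_rot: [0.328, -0.039, 0.944, 0.012]
wrist_force: [-0.8, -0.0, -0.1]
opening: 0.002
grasp_force: 0.0
```

```bash
python3 plan.py 5 52 -61 18 75;python3 -c "
from h import *
o=ctrl.get_obs();print(np.round(o['q'],2),np.round(o['dq'],2))"
```

```text
t 4.58 box mm [-112.1   15.9   78. ] axes(box) [[-0.77, -0.16, -0.62], [-0.2, 0.98, -0.0], [0.61, 0.12, -0.78]] F [-0.8 -0.  -0.1] open 0.0
[-8.0, -2.0, 7.0] [-0.2, 0.1, -0.2]
[-8.0, -2.0, 7.0] [-0.2, 0.1, -0.2]
[-8.0, -2.0, 7.0] [-0.2, 0.1, -0.2]
[-8.0, -2.0, 7.0] [-0.2, 0.1, -0.2]
[-8.0, -2.0, 7.0] [-0.2, 0.1, -0.2]
--
[ 0.13 -0.01  2.36 -0.24  0.12 -1.3 ] [-0.15  0.02  0.02  1.89 -0.05 -2.18]
```

{"api": "apply_moves", "payload": {"moves": [{"jaw":0,"offset":[-8,-1,7],"rot":[0,0,0]},{"jaw":0,"offset":[-8,-1,7],"rot":[0,0,0]},{"jaw":0,"offset":[-8,-1,7],"rot":[0,0,0]},{"jaw":0,"offset":[-8,-1,7],"rot":[0,0,0]},{"jaw":0,"offset":[-7,-1,7],"rot":[0,0,0]}]}}

```text
time_s: 5.2
eef_pos: [0.5331, 0.1694, 0.0745]
eef_rot: [0.328, -0.039, 0.944, 0.012]
wrist_force: [0.0, -0.9, 0.4]
opening: 0.003
grasp_force: 0.0
```

```bash
python3 plan.py 5 52 -50 18 104 5 52 -36 18 126 5 52 -11 18 154;python3 -c "
from h import *
o=ctrl.get_obs();print(np.round(o['q'],2),np.round(o['dq'],2))"
```

```text
t 5.2 box mm [-59.1  21.8  74.5] axes(box) [[-0.77, -0.16, -0.62], [-0.2, 0.98, -0.0], [0.61, 0.12, -0.78]] F [ 0.  -0.9  0.4] open 0.0
[-5.0, -1.0, -4.0] [-0.2, 0.1, -0.2]
[-5.0, -1.0, -4.0] [-0.2, 0.1, -0.2]
[-5.0, -1.0, -4.0] [-0.2, 0.1, -0.2]
[-5.0, -1.0, -4.0] [-0.2, 0.1, -0.2]
[-5.0, -1.0, -4.0] [-0.2, 0.1, -0.2]
--
[-5.0, -1.0, -2.0] [0.0, 0.0, 0.0]
[-5.0, -1.0, -2.0] [0.0, 0.0, 0.0]
[-5.0, -1.0, -2.0] [0.0, 0.0, 0.0]
[-5.0, -1.0, -2.0] [0.0, 0.0, 0.0]
[-5.0, -1.0, -2.0] [0.0, 0.0, 0.0]
--
[-7.0, -1.0, -1.0] [0.0, 0.0, 0.0]
[-7.0, -1.0, -1.0] [0.0, 0.0, 0.0]
[-7.0, -1.0, -1.0] [0.0, 0.0, 0.0]
[-7.0, -1.0, -1.0] [0.0, 0.0, 0.0]
[-7.0, -1.0, -1.0] [0.0, 0.0, 0.0]
--
[ 0.11  0.11  2.25 -0.15  0.12 -1.41] [-0.03  0.18 -0.17  0.15 -0.01 -0.17]
```

{"api": "apply_moves", "payload": {"moves": [{"jaw":0,"offset":[-4,-1,-5],"rot":[0,0,0]},{"jaw":0,"offset":[-5,-1,-4],"rot":[0,0,0]},{"jaw":0,"offset":[-5,-1,-4],"rot":[0,0,0]},{"jaw":0,"offset":[-5,-1,-4],"rot":[0,0,0]},{"jaw":0,"offset":[-5,-1,-4],"rot":[0,0,0]}]}}

```text
time_s: 5.82
eef_pos: [0.5385, 0.1649, 0.1066]
eef_rot: [0.328, -0.039, 0.944, 0.012]
wrist_force: [-0.1, -0.1, -0.7]
opening: 0.002
grasp_force: 0.2
```

```bash
python3 plan.py 5 52 -36 18 126;python3 -c "
from h import *
im,*_=cam('scene'); save('s1.png',cv2.resize(im[200:340,230:410],None,fx=4,fy=4))"
```

```text
t 5.83 box mm [-53.1  18.  106.6] axes(box) [[-0.77, -0.16, -0.62], [-0.2, 0.98, -0.0], [0.61, 0.12, -0.78]] F [-0.1 -0.1 -0.7] open 0.0
[-5.0, -1.0, -1.0] [-0.2, 0.1, -0.2]
[-5.0, -1.0, -1.0] [-0.2, 0.1, -0.2]
[-5.0, -1.0, -1.0] [-0.2, 0.1, -0.2]
[-5.0, -1.0, -1.0] [-0.2, 0.1, -0.2]
[-5.0, -1.0, -1.0] [-0.2, 0.1, -0.2]
--
```

View pics/s1.png

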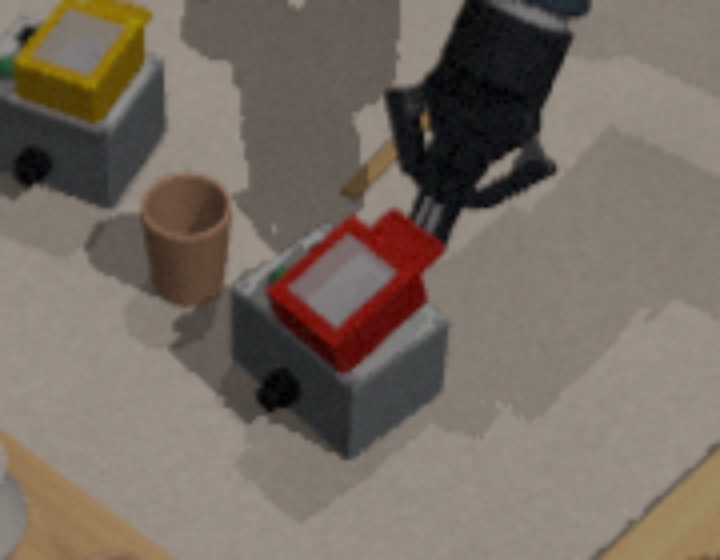

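The crop shows the guard starting to lift, with its lip on the finger at (420,230). I'll follow the arc.

{"api": "apply_moves", "payload": {"moves": [{"jaw":0,"offset":[-5,0,-2],"rot":[0,0,0]},{"jaw":0,"offset":[-5,-1,-2],"rot":[0,0,0]},{"jaw":0,"offset":[-5,0,-1],"rot":[0,0,0]},{"jaw":0,"offset":[-5,-1,-1],"rot":[0,0,0]},{"jaw":0,"offset":[-6,-1,-1],"rot":[0,0,0]}]}}

```text
time_s: 6.5
eef_pos: [0.5549, 0.1633, 0.1277]
eef_rot: [0.328, -0.039, 0.944, 0.012]
wrist_force: [-0.7, 0.1, -0.1]
opening: -0.0
grasp_force: 0.2
```

```bash
python3 plan.py 5 52 -11 18 154 5 52 20 18 165
```

```text
t 6.5 box mm [-36.7  18.4 127.7] axes(box) [[-0.77, -0.16, -0.62], [-0.2, 0.98, -0.0], [0.61, 0.12, -0.78]] F [-0.7  0.1 -0.1] open -0.0
[-7.0, -1.0, -1.0] [-0.2, 0.1, -0.2]
[-7.0, -1.0, -1.0] [-0.2, 0.1, -0.2]
[-7.0, -1.0, -1.0] [-0.2, 0.1, -0.2]
[-7.0, -1.0, -1.0] [-0.2, 0.1, -0.2]
[-7.0, -1.0, -1.0] [-0.2, 0.1, -0.2]
--
[-6.0, -1.0, 2.0] [0.0, 0.0, 0.0]
[-6.0, -1.0, 2.0] [0.0, 0.0, 0.0]
[-6.0, -1.0, 2.0] [0.0, 0.0, 0.0]
[-6.0, -1.0, 2.0] [0.0, 0.0, 0.0]
[-6.0, -1.0, 2.0] [0.0, 0.0, 0.0]
--
```

{"api": "apply_moves", "payload": {"moves": [{"jaw":0,"offset":[-7,-1,-1],"rot":[0,0,0]},{"jaw":0,"offset":[-7,-1,-1],"rot":[0,0,0]},{"jaw":0,"offset":[-7,-1,-1],"rot":[0,0,0]},{"jaw":0,"offset":[-7,-1,-1],"rot":[0,0,0]},{"jaw":0,"offset":[-7,-1,-1],"rot":[0,0,0]}]}}

```text
time_s: 7.12
eef_pos: [0.5797, 0.1604, 0.1536]
eef_rot: [0.328, -0.039, 0.944, 0.012]
wrist_force: [-0.4, -0.9, 0.2]
opening: 0.001
grasp_force: 0.1
```

```bash
python3 plan.py 5 52 22 18 166;python3 -c "
from h import *
im,*_=cam('scene'); save('s2.png',cv2.resize(im[200:340,230:410],None,fx=4,fy=4))"
```

```text
t 7.12 box mm [-11.7  18.5 153.6] axes(box) [[-0.77, -0.16, -0.62], [-0.2, 0.98, -0.0], [0.61, 0.12, -0.78]] F [-0.4 -0.9  0.2] open 0.0
[-7.0, -1.0, 2.0] [-0.2, 0.1, -0.2]
[-7.0, -2.0, 2.0] [-0.2, 0.1, -0.2]
[-7.0, -2.0, 2.0] [-0.2, 0.1, -0.2]
[-7.0, -2.0, 2.0] [-0.2, 0.1, -0.2]
[-7.0, -2.0, 2.0] [-0.2, 0.1, -0.2]
--
```

View pics/s2.png

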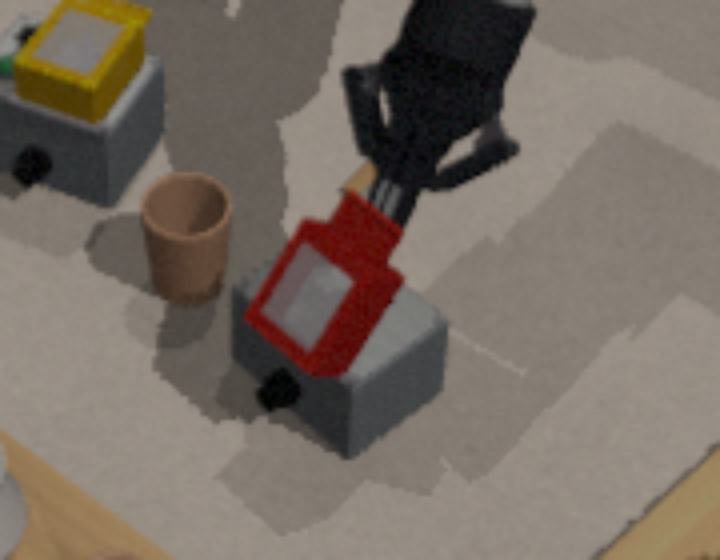

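The crop shows the guard about half open, with the lip on the finger at (370,225). I'll keep pushing it back.

{"api": "apply_moves", "payload": {"moves": [{"jaw":0,"offset":[-7,-2,1],"rot":[0,0,0]},{"jaw":0,"offset":[-7,-1,2],"rot":[0,0,0]},{"jaw":0,"offset":[-7,-2,3],"rot":[0,0,0]},{"jaw":0,"offset":[-6,-1,3],"rot":[0,0,0]},{"jaw":0,"offset":[-6,-1,3],"rot":[0,0,0]}]}}

```text
time_s: 7.8
eef_pos: [0.6135, 0.1561, 0.1642]
eef_rot: [0.328, -0.039, 0.944, 0.012]
wrist_force: [0.5, 0.5, 0.1]
opening: 0.002
grasp_force: 0.0
```

{"api": "apply_moves", "payload": {"moves": [{"jaw":0,"offset":[-6,-1,4],"rot":[0,0,0]},{"jaw":0,"offset":[-6,-1,5],"rot":[0,0,0]},{"jaw":0,"offset":[-5,-1,4],"rot":[0,0,0]},{"jaw":0,"offset":[0,0,0],"rot":[0,0,0]},{"jaw":0,"offset":[0,0,0],"rot":[0,0,0]}]}}

```text
time_s: 8.43
eef_pos: [0.6374, 0.1543, 0.1676]
eef_rot: [0.331, -0.039, 0.943, 0.012]
wrist_force: [-0.6, -4.7, 7.3]
opening: -0.005
grasp_force: 3.8
```

```bash
python3 plan.py 5 52 -45 18 150 5 52 -45 18 104;python3 -c "
from h import *
im,*_=cam('scene'); save('s3.png',cv2.resize(im[200:340,230:410],None,fx=4,fy=4))"
```

```text
t 8.43 box mm [ 46.3  19.7 167.6] axes(box) [[-0.76, -0.16, -0.63], [-0.2, 0.98, -0.0], [0.61, 0.12, -0.78]] F [-0.6 -4.7  7.3] open -0.0
[16.0, 3.0, -8.0] [-0.2, 0.1, -0.2]
[16.0, 3.0, -8.0] [-0.2, 0.1, -0.2]
[16.0, 4.0, -8.0] [-0.2, 0.1, -0.2]
[16.0, 4.0, -8.0] [-0.2, 0.1, -0.2]
[16.0, 4.0, -8.0] [-0.2, 0.1, -0.2]
--
[6.0, 0.0, 7.0] [0.0, 0.0, 0.0]
[6.0, 0.0, 7.0] [0.0, 0.0, 0.0]
[6.0, 0.0, 7.0] [0.0, 0.0, 0.0]
[6.0, 0.0, 7.0] [0.0, 0.0, 0.0]
[6.0, 0.0, 7.0] [0.0, 0.0, 0.0]
--
```

View pics/s3.png

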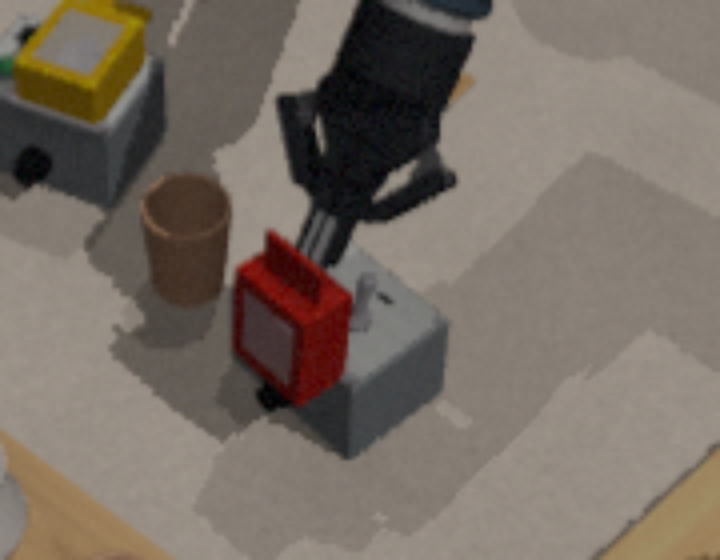

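The guard is fully open and the toggle shows at (365,300), leaning to the front. I'll retract and then lower the finger in front of the toggle.

{"api": "apply_moves", "payload": {"moves": [{"jaw":0,"offset":[8,2,-18],"rot":[0,0,0]},{"jaw":0,"offset":[20,4,-10],"rot":[0,0,0]},{"jaw":0,"offset":[20,4,-10],"rot":[0,0,0]},{"jaw":0,"offset":[20,4,-6],"rot":[0,0,0]},{"jaw":0,"offset":[20,4,-5],"rot":[0,0,0]}]}}

```text
time_s: 9.1
eef_pos: [0.5338, 0.1648, 0.1484]
eef_rot: [0.328, -0.039, 0.944, 0.012]
wrist_force: [0.4, -0.7, 0.1]
opening: -0.0
grasp_force: 0.0
```

```bash
python3 plan.py 5 52 -45 18 105 5 52 -10 18 105
```

```text
t 9.1 box mm [-57.8  17.3 148.4] axes(box) [[-0.77, -0.16, -0.62], [-0.2, 0.98, -0.0], [0.61, 0.12, -0.78]] F [ 0.4 -0.7  0.1] open -0.0
[3.0, -0.0, 8.0] [-0.2, 0.1, -0.2]
[3.0, -0.0, 8.0] [-0.2, 0.1, -0.2]
[3.0, -0.0, 8.0] [-0.2, 0.1, -0.2]
[3.0, -0.0, 8.0] [-0.2, 0.1, -0.2]
[3.0, -0.0, 8.0] [-0.2, 0.1, -0.2]
--
[-5.0, -2.0, 4.0] [0.0, 0.0, 0.0]
[-5.0, -2.0, 4.0] [0.0, 0.0, 0.0]
[-5.0, -2.0, 4.0] [0.0, 0.0, 0.0]
[-5.0, -2.0, 4.0] [0.0, 0.0, 0.0]
[-5.0, -2.0, 4.0] [0.0, 0.0, 0.0]
--
```

{"api": "apply_moves", "payload": {"moves": [{"jaw":0,"offset":[3,0,8],"rot":[0,0,0]},{"jaw":0,"offset":[3,0,8],"rot":[0,0,0]},{"jaw":0,"offset":[3,0,8],"rot":[0,0,0]},{"jaw":0,"offset":[3,0,8],"rot":[0,0,0]},{"jaw":0,"offset":[3,0,8],"rot":[0,0,0]}]}}

```text
time_s: 9.72
eef_pos: [0.5475, 0.1656, 0.107]
eef_rot: [0.328, -0.039, 0.944, 0.012]
wrist_force: [0.4, 0.3, 0.3]
opening: 0.0
grasp_force: 0.0
```

{"api": "apply_moves", "payload": {"moves": [{"jaw":0,"offset":[-5,-2,4],"rot":[0,0,0]},{"jaw":0,"offset":[-5,-1,4],"rot":[0,0,0]},{"jaw":0,"offset":[-5,-1,4],"rot":[0,0,0]},{"jaw":0,"offset":[-5,-1,4],"rot":[0,0,0]},{"jaw":0,"offset":[-5,-1,4],"rot":[0,0,0]}]}}

```text
time_s: 10.35
eef_pos: [0.5824, 0.1622, 0.1106]
eef_rot: [0.331, -0.039, 0.943, 0.012]
wrist_force: [-5.1, -6.3, 16.5]
opening: -0.001
grasp_force: 8.0
```

```bash
python3 plan.py 5 52 -3 18 105;python3 -c "
from h import *
im,*_=cam('scene'); save('s4.png',cv2.resize(im[200:340,230:410],None,fx=4,fy=4))"
```

```text
t 10.35 box mm [ -9.3  20.8 110.6] axes(box) [[-0.76, -0.16, -0.63], [-0.2, 0.98, -0.0], [0.61, 0.13, -0.78]] F [-5.1 -6.3 16.5] open -0.0
[-0.0, -1.0, 2.0] [-0.2, 0.1, -0.2]
[-0.0, -1.0, 2.0] [-0.2, 0.1, -0.2]
[-0.0, -1.0, 2.0] [-0.2, 0.1, -0.2]
[-0.0, -1.0, 2.0] [-0.2, 0.1, -0.2]
[-0.0, -1.0, 2.0] [-0.2, 0.1, -0.2]
--
```

View pics/s4.png

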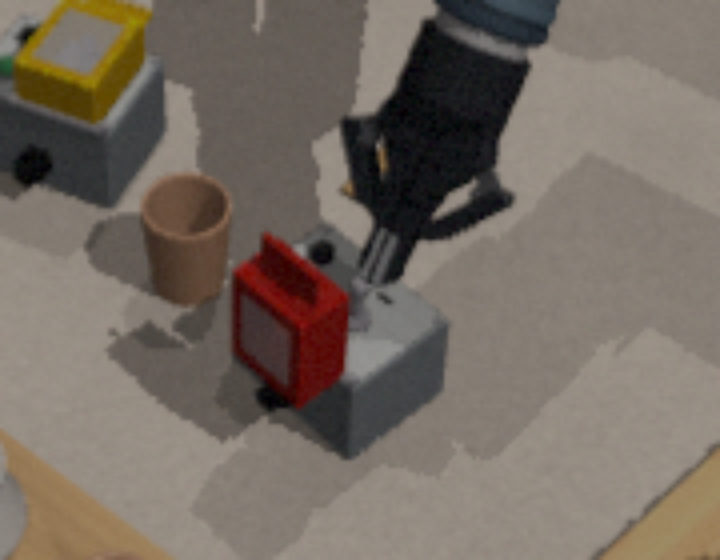

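The fingertip's end face is pressing on top of the toggle, so it is too high. I'll back off, lower it to about z=95 and push on the shaft.

{"api": "apply_moves", "payload": {"moves": [{"jaw":0,"offset":[0,0,-12],"rot":[0,0,0]},{"jaw":0,"offset":[8,1,-10],"rot":[0,0,0]},{"jaw":0,"offset":[10,2,-6],"rot":[0,0,0]},{"jaw":0,"offset":[8,0,4],"rot":[0,0,0]},{"jaw":0,"offset":[8,0,8],"rot":[0,0,0]}]}}

```text
time_s: 11.02
eef_pos: [0.5424, 0.1624, 0.0985]
eef_rot: [0.328, -0.039, 0.944, 0.012]
wrist_force: [-0.2, -0.2, 0.1]
opening: -0.002
grasp_force: 0.0
```

```bash
python3 plan.py 5 52 -40 18 95 5 52 -16 18 95 3 52 -7 18 95;python3 -c "
from h import *
im,*_=cam('scene'); save('s5.png',cv2.resize(im[200:340,230:410],None,fx=4,fy=4))"
```

```text
t 11.03 box mm [-48.9  16.   98.5] axes(box) [[-0.77, -0.16, -0.62], [-0.2, 0.98, -0.0], [0.61, 0.12, -0.78]] F [-0.2 -0.2  0.1] open -0.0
[-1.0, 0.0, 2.0] [-0.2, 0.1, -0.2]
[-1.0, 0.0, 2.0] [-0.2, 0.1, -0.2]
[-1.0, 0.0, 2.0] [-0.2, 0.1, -0.2]
[-1.0, 0.0, 2.0] [-0.2, 0.1, -0.2]
[-1.0, 0.0, 2.0] [-0.2, 0.1, -0.2]
--
[-4.0, -1.0, 3.0] [0.0, 0.0, 0.0]
[-4.0, -1.0, 3.0] [0.0, 0.0, 0.0]
[-4.0, -1.0, 3.0] [0.0, 0.0, 0.0]
[-4.0, -1.0, 3.0] [0.0, 0.0, 0.0]
[-4.0, -1.0, 3.0] [0.0, 0.0, 0.0]
--
[-2.0, -1.0, 2.0] [0.0, 0.0, 0.0]
[-2.0, -1.0, 2.0] [0.0, 0.0, 0.0]
[-2.0, -1.0, 2.0] [0.0, 0.0, 0.0]
--
```

View pics/s5.png

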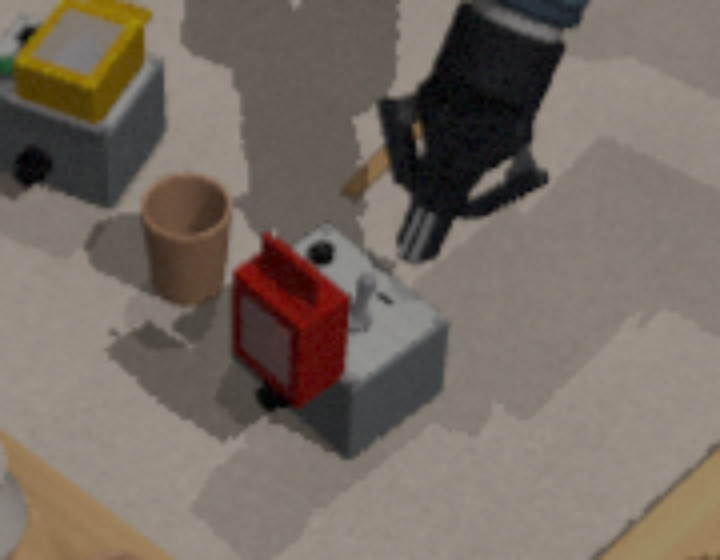

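The toggle at (365,300) is still OFF and unharmed. I'll lower slightly and go in horizontally.

{"api": "apply_moves", "payload": {"moves": [{"jaw":0,"offset":[-3,0,6],"rot":[0,0,0]},{"jaw":0,"offset":[-4,0,5],"rot":[0,0,0]},{"jaw":0,"offset":[-4,-1,3],"rot":[0,0,0]},{"jaw":0,"offset":[-4,-1,3],"rot":[0,0,0]},{"jaw":0,"offset":[-4,-1,3],"rot":[0,0,0]}]}}

```text
time_s: 11.7
eef_pos: [0.5708, 0.1614, 0.0954]
eef_rot: [0.328, -0.039, 0.944, 0.012]
wrist_force: [-0.7, -0.3, 0.6]
opening: 0.0
grasp_force: 0.0
```

```bash
python3 plan.py 5 52 -7 18 95
```

```text
t 11.7 box mm [-20.6  18.5  95.4] axes(box) [[-0.77, -0.16, -0.62], [-0.2, 0.98, -0.0], [0.61, 0.12, -0.78]] F [-0.7 -0.3  0.6] open 0.0
[-2.0, -1.0, 2.0] [-0.2, 0.1, -0.2]
[-2.0, -1.0, 2.0] [-0.2, 0.1, -0.2]
[-2.0, -1.0, 2.0] [-0.2, 0.1, -0.2]
[-2.0, -1.0, 2.0] [-0.2, 0.1, -0.2]
[-2.0, -1.0, 2.0] [-0.2, 0.1, -0.2]
--
```

{"api": "apply_moves", "payload": {"moves": [{"jaw":0,"offset":[-2,0,2],"rot":[0,0,0]},{"jaw":0,"offset":[-2,0,1],"rot":[0,0,0]},{"jaw":0,"offset":[-2,-1,2],"rot":[0,0,0]},{"jaw":0,"offset":[-3,-1,2],"rot":[0,0,0]},{"jaw":0,"offset":[-2,0,2],"rot":[0,0,0]}]}}

```text
time_s: 12.32
eef_pos: [0.5854, 0.1606, 0.0955]
eef_rot: [0.329, -0.039, 0.944, 0.012]
wrist_force: [0.8, 0.1, -0.1]
opening: -0.002
grasp_force: 0.0
```

```bash
python3 plan.py 5 52 -3 18 95; python3 -c "
from h import *
im,*_=cam('scene'); save('s6.png',cv2.resize(im[240:310,290:360],None,fx=8,fy=8))"
```

```text
t 12.32 box mm [-6.  19.5 95.5] axes(box) [[-0.77, -0.16, -0.62], [-0.2, 0.98, -0.0], [0.61, 0.12, -0.78]] F [ 0.8  0.1 -0.1] open -0.0
[-0.0, -0.0, 0.0] [-0.2, 0.1, -0.2]
[-0.0, -0.0, 0.0] [-0.2, 0.1, -0.2]
[-0.0, -0.0, 0.0] [-0.2, 0.1, -0.2]
[-0.0, -0.0, 0.0] [-0.2, 0.1, -0.2]
[-0.0, -0.0, 0.0] [-0.2, 0.1, -0.2]
--
```

View pics/s6.png

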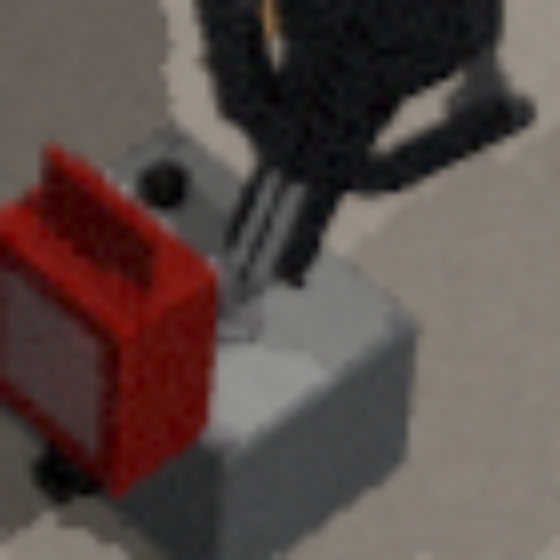

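The force is near zero, and the toggle near (235,285) seems to lean to the rear. I'll retract and measure it.

{"api": "apply_moves", "payload": {"moves": [{"jaw":0,"offset":[8,2,-8],"rot":[0,0,0]},{"jaw":0,"offset":[12,3,-14],"rot":[0,0,0]},{"jaw":0,"offset":[8,2,-30],"rot":[0,0,0]},{"jaw":0,"offset":[0,0,-40],"rot":[0,0,0]},{"jaw":0,"offset":[-10,0,-40],"rot":[0,0,0]}]}}

```text
time_s: 13.0
eef_pos: [0.4858, 0.1601, 0.1865]
eef_rot: [0.327, -0.039, 0.944, 0.012]
wrist_force: [0.5, 0.5, 0.9]
opening: 0.001
grasp_force: 0.0
```

```bash
python3 - <<'E'
from h import *
from plan import *
im,d,K,D,T=cam('scene'); W=cloud(d,K,D,T)
Wb=B.inv().apply((W-C).reshape(-1,3)).reshape(480,640,3)*1000
m=(abs(Wb[...,0])<40)&(abs(Wb[...,1]-18)<14)&(Wb[...,2]>90)&(Wb[...,2]<125)
print(m.sum(),Wb[m].round(0)[np.argsort(Wb[m][:,2])][-14:])
for r in ctrl.outline_of('scene','red_toggle')[:2]: print(r['score'],r['position'],np.nanmedian(Wb[r['region']],0))
save('s7.png',cv2.resize(im[240:310,290:360],None,fx=8,fy=8))
E
YT=0 python3 plan.py 8 85 20 18 260 7 88 92 18 260 7 88 92 18 178
```

```text
15 [[  5.  22.  92.]
 [  7.  20.  92.]
 [  9.  18.  93.]
 [  5.  18.  94.]
 [  7.  20. 101.]
 [ 14.  22. 104.]
 [ 13.  22. 108.]
 [ 11.  20. 108.]
 [ 10.  22. 109.]
 [  8.  13. 111.]
 [  7.  15. 113.]
 [ 11.  23. 114.]
 [ 13.  21. 114.]
 [ 13.  21. 118.]]
0.35 [157.4, 194.3] [ 122.87166766 -580.55172463   55.23325296]
0.18 [192.3, 173.9] [  -4.05244681 -582.38002021   76.74761672]
t 13.1 box mm [-101.7    7.7  192.3] axes(box) [[-0.76, -0.16, -0.63], [-0.2, 0.98, -0.0], [0.61, 0.13, -0.78]] F [0.2 0.7 0.1] open -0.0
[-17.0, -2.0, 3.0] [0.5, 4.2, 1.4]
[-17.0, -1.0, 2.0] [0.5, 4.2, 1.4]
[-17.0, -1.0, 0.0] [0.5, 4.2, 1.4]
[-17.0, -1.0, -1.0] [0.5, 4.2, 1.4]
[-17.0, -0.0, -2.0] [0.5, 4.2, 1.4]
[-17.0, 0.0, -3.0] [0.5, 4.2, 1.4]
[-17.0, 1.0, -5.0] [0.5, 4.2, 1.4]
[-16.0, 1.0, -6.0] [0.5, 4.2, 1.4]
--
[-10.0, -0.0, 1.0] [-0.0, 0.4, -0.0]
[-10.0, -0.0, 1.0] [-0.0, 0.4, -0.0]
[-10.0, -0.0, 1.0] [-0.0, 0.4, -0.0]
[-10.0, -0.0, 1.0] [-0.0, 0.4, -0.0]
[-10.0, -0.0, 1.0] [-0.0, 0.4, -0.0]
[-10.0, -0.0, 1.0] [-0.0, 0.4, -0.0]
[-10.0, -0.0, 0.0] [-0.0, 0.4, -0.0]
--
[0.0, 0.0, 12.0] [0.0, 0.0, 0.0]
[0.0, 0.0, 12.0] [0.0, 0.0, 0.0]
[0.0, 0.0, 12.0] [0.0, 0.0, 0.0]
[0.0, 0.0, 12.0] [0.0, 0.0, 0.0]
[0.0, 0.0, 12.0] [0.0, 0.0, 0.0]
[0.0, 0.0, 12.0] [0.0, 0.0, 0.0]
[0.0, 0.0, 12.0] [0.0, 0.0, 0.0]
--
```

View pics/s7.png

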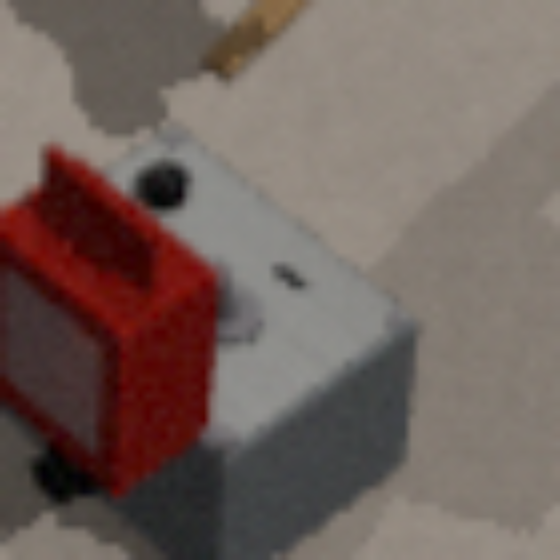

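The toggle is ON: its tip measures (13, 21, 118) and in the crop it leans behind the guard at (220,285). Now I'll go over and behind the lip with the tool pointing down.

{"api": "apply_moves", "payload": {"moves": [{"jaw":0,"offset":[-22,-2,-12],"rot":[0.8,6.8,2.2]},{"jaw":0,"offset":[-22,-1,-12],"rot":[0.8,6.8,2.2]},{"jaw":0,"offset":[-22,-1,-10],"rot":[0.8,6.8,2.2]},{"jaw":0,"offset":[-24,0,-10],"rot":[0.8,6.8,2.2]},{"jaw":0,"offset":[-24,0,-8],"rot":[0.8,6.8,2.2]}]}}

```text
time_s: 13.72
eef_pos: [0.5689, 0.1543, 0.2799]
eef_rot: [0.035, 0.061, 0.998, -0.002]
wrist_force: [0.6, 0.0, 0.2]
opening: 0.002
grasp_force: 0.0
```

```bash
YT=0 python3 plan.py 5 88 94 18 255 5 88 94 18 178
```

```text
t 13.72 box mm [-21.7  11.2 279.9] axes(box) [[-1.0, -0.0, -0.07], [-0.0, 1.0, 0.0], [0.07, 0.0, -1.0]] F [0.6 0.  0.2] open 0.0
[-23.0, 1.0, 7.0] [0.0, 0.4, 0.0]
[-23.0, 1.0, 6.0] [0.0, 0.4, 0.0]
[-23.0, 1.0, 6.0] [0.0, 0.4, 0.0]
[-23.0, 1.0, 6.0] [0.0, 0.4, 0.0]
[-23.0, 1.0, 6.0] [0.0, 0.4, 0.0]
--
[1.0, 0.0, 15.0] [0.0, 0.0, 0.0]
[1.0, 0.0, 15.0] [0.0, 0.0, 0.0]
[1.0, 0.0, 15.0] [0.0, 0.0, 0.0]
[1.0, 0.0, 15.0] [0.0, 0.0, 0.0]
[1.0, 0.0, 15.0] [0.0, 0.0, 0.0]
--
```

{"api": "apply_moves", "payload": {"moves": [{"jaw":0,"offset":[-23,1,2],"rot":[0,0.4,0]},{"jaw":0,"offset":[-23,1,2],"rot":[0,0.4,0]},{"jaw":0,"offset":[-23,1,2],"rot":[0,0.4,0]},{"jaw":0,"offset":[-23,2,2],"rot":[0,0.4,0]},{"jaw":0,"offset":[-23,2,2],"rot":[0,0.4,0]}]}}

```text
time_s: 14.35
eef_pos: [0.684, 0.1472, 0.2747]
eef_rot: [0.018, 0.06, 0.998, -0.001]
wrist_force: [-0.6, 0.6, 0.6]
opening: -0.002
grasp_force: 0.0
```

```bash
YT=0 python3 plan.py 5 88 94 18 180
```

```text
t 14.35 box mm [ 93.5  18.4 274.7] axes(box) [[-1.0, -0.0, -0.04], [-0.0, 1.0, 0.0], [0.04, 0.0, -1.0]] F [-0.6  0.6  0.6] open -0.0
[1.0, -0.0, 19.0] [0.0, 0.0, 0.0]
[1.0, -0.0, 19.0] [0.0, 0.0, 0.0]
[1.0, -0.0, 19.0] [0.0, 0.0, 0.0]
[1.0, -0.0, 19.0] [0.0, 0.0, 0.0]
[1.0, -0.0, 19.0] [0.0, 0.0, 0.0]
--
```

{"api": "apply_moves", "payload": {"moves": [{"jaw":0,"offset":[1,0,19],"rot":[0,0,0]},{"jaw":0,"offset":[1,0,19],"rot":[0,0,0]},{"jaw":0,"offset":[1,0,19],"rot":[0,0,0]},{"jaw":0,"offset":[1,0,19],"rot":[0,0,0]},{"jaw":0,"offset":[1,0,19],"rot":[0,0,0]}]}}

```text
time_s: 14.98
eef_pos: [0.682, 0.1478, 0.1801]
eef_rot: [0.019, 0.06, 0.998, -0.0]
wrist_force: [0.0, -1.0, 0.3]
opening: 0.003
grasp_force: 0.0
```

{"api": "apply_moves", "payload": {"moves": [{"jaw":0,"offset":[6,0,0],"rot":[0,0,0]},{"jaw":0,"offset":[6,0,0],"rot":[0,0,0]},{"jaw":0,"offset":[6,0,0],"rot":[0,0,0]},{"jaw":0,"offset":[6,0,0],"rot":[0,0,0]},{"jaw":0,"offset":[6,0,0],"rot":[0,0,0]}]}}

```text
time_s: 15.6
eef_pos: [0.6525, 0.1514, 0.1808]
eef_rot: [0.02, 0.06, 0.998, -0.0]
wrist_force: [0.5, 0.6, -0.1]
opening: -0.001
grasp_force: 0.1
```

```bash
cat > g.py <<'E'
from h import *
from plan import *
im,d,K,D,T=cam('scene'); W=cloud(d,K,D,T)
Wb=B.inv().apply((W-C).reshape(-1,3)).reshape(480,640,3)*1000
h=cv2.cvtColor(im,cv2.COLOR_RGB2HSV); m=((h[...,0]<8)|(h[...,0]>172))&(h[...,1]>130)&(h[...,2]>40)&(abs(Wb[...,1]-18)<50)&(abs(Wb[...,0])<140)&(Wb[...,2]>84)
k=Wb[m]; print(len(k),np.percentile(k,[1,50,99],axis=0).round(0).tolist())
save('g.png',im)
E
python3 g.py; YT=0 python3 plan.py
```

```text
611 [[32.0, -13.0, 89.0], [64.0, 42.0, 150.0], [83.0, 51.0, 194.0]]
t 15.65 box mm [ 60.9  18.7 180.6] axes(box) [[-1.0, -0.0, -0.04], [-0.0, 1.0, 0.0], [0.04, 0.0, -1.0]] F [ 0.9 -0.4 -0.1] open 0.0
```

{"api": "apply_moves", "payload": {"moves": [{"jaw":0,"offset":[6,0,0],"rot":[0,0,0]},{"jaw":0,"offset":[6,0,0],"rot":[0,0,0]},{"jaw":0,"offset":[6,0,0],"rot":[0,0,0]},{"jaw":0,"offset":[6,0,0],"rot":[0,0,0]},{"jaw":0,"offset":[6,0,0],"rot":[0,0,0]}]}}

```text
time_s: 16.27
eef_pos: [0.6224, 0.1549, 0.1791]
eef_rot: [0.019, 0.06, 0.998, -0.0]
wrist_force: [-0.2, -0.0, 0.3]
opening: -0.002
grasp_force: 0.0
```

```bash
python3 g.py; YT=0 python3 plan.py
```

```text
647 [[13.0, -14.0, 94.0], [46.0, 40.0, 147.0], [80.0, 51.0, 188.0]]
t 16.32 box mm [ 30.8  18.5 179. ] axes(box) [[-1.0, -0.0, -0.04], [-0.0, 1.0, 0.0], [0.04, 0.0, -1.0]] F [ 0.3  0.4 -0.4] open 0.0
```

{"api": "apply_moves", "payload": {"moves": [{"jaw":0,"offset":[6,0,0],"rot":[0,0,0]},{"jaw":0,"offset":[6,0,0],"rot":[0,0,0]},{"jaw":0,"offset":[6,0,0],"rot":[0,0,0]},{"jaw":0,"offset":[6,0,0],"rot":[0,0,0]},{"jaw":0,"offset":[0,0,-10],"rot":[0,0,0]}]}}

```text
time_s: 16.95
eef_pos: [0.5976, 0.1578, 0.1876]
eef_rot: [0.018, 0.06, 0.998, -0.0]
wrist_force: [-0.1, 1.1, 0.3]
opening: -0.0
grasp_force: 0.0
```

```bash
python3 g.py; YT=0 python3 plan.py
```

```text
691 [[-41.0, -14.0, 93.0], [7.0, 34.0, 135.0], [60.0, 52.0, 155.0]]
t 17.0 box mm [  7.9  18.5 190.1] axes(box) [[-1.0, -0.0, -0.04], [-0.0, 1.0, 0.0], [0.04, 0.0, -1.0]] F [ 0.3 -0.5  1.7] open -0.0
```

Falling shut. I'll lift clear and check.

{"api": "apply_moves", "payload": {"moves": [{"jaw":0,"offset":[0,0,-20],"rot":[0,0,0]},{"jaw":0,"offset":[0,0,-30],"rot":[0,0,0]},{"jaw":0,"offset":[20,0,-20],"rot":[0,0,0]},{"jaw":0,"offset":[30,0,0],"rot":[0,0,0]},{"jaw":0,"offset":[0,0,0],"rot":[0,0,0]}]}}

```text
time_s: 17.62
eef_pos: [0.5457, 0.1644, 0.2581]
eef_rot: [0.02, 0.06, 0.998, -0.0]
wrist_force: [-0.1, -0.1, 0.1]
opening: 0.001
grasp_force: 0.0
```

```bash
python3 g.py; YT=0 python3 plan.py; python3 -c "
import cv2;im=cv2.imread('pics/g.png');cv2.imwrite('pics/s8.png',cv2.resize(im[200:340,230:410],None,fx=4,fy=4))"
```

```text
678 [[-58.0, -15.0, 86.0], [13.0, 33.0, 115.0], [47.0, 51.0, 129.0]]
t 17.68 box mm [-44.9  18.2 257.8] axes(box) [[-1.0, -0.0, -0.04], [-0.0, 1.0, 0.0], [0.04, 0.0, -1.0]] F [-0.8 -0.4  0.4] open -0.0
```

View pics/s8.png

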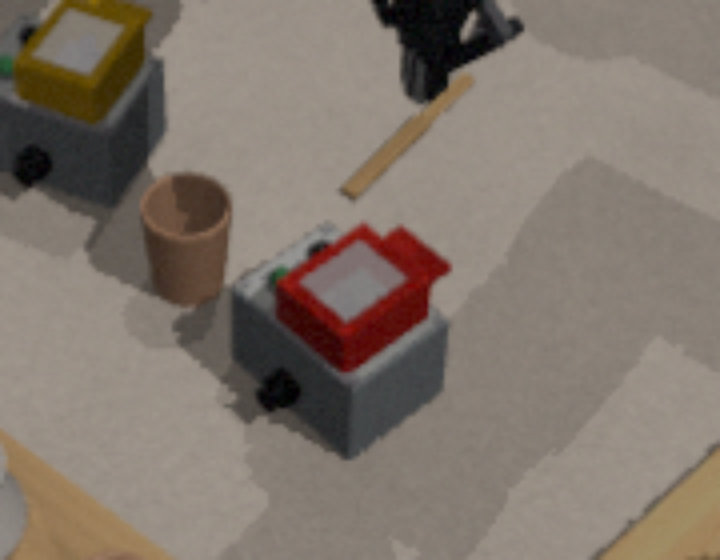

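The guard is fully shut at (355,295), and the arm is clear. The cup, knife and yellow box show no change.

```bash
python3 -c "
from bench import ctrl
print(ctrl.hand_in())"
```

```text
the job is handed in; nothing more can be done
None
```

The red kiln's toggle measured ON before the guard went back over it, the guard has dropped fully shut, and the job is handed in at about 18 s; my first push on the toggle was too high and pressed down on it with roughly 18 N before I backed off, and nothing else appeared moved.

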